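# Latch the ingredient tub and press its spout cap home

### The job

Close up the ingredient tub: first turn the turnbutton fully, so that its tongue lies squarely over the edge of the hatch, then fetch the snap cap and press it onto the spout until it clicks and sits fully home. Keep pressing after the click: finish while still holding the cap down on its seat with a steady push of about 10 N, not letting go. Leave the hatch in place and the other things on the bench where they are.

Things in the scene. Friction and masses are not known exactly. Their poses are not given: they have to be found in the camera images.
- tub: White plastic ingredient tub standing on the steel bench, fixed to it, 240 (x) x 340 (y) x 100 mm tall. Origin: centre of its underside; z up. Its top (100 mm up) is a flat deck with a loose rectangular hatch let into the -y half; on the +y half are the turnbutton and the round spout.
- spout_seat (a point): Centre of the spout's flat seat, fixed on the tub at (20, 110, 110) mm in its frame, axes as the tub's. The seat is a collar 40 mm across, 10 mm above the deck; from it a vertical stud 23 mm in diameter rises 22 mm, its top 5 mm tapering to 15 mm.
- spout_beads (a point): On the stud's axis, 11 mm above spout_seat, the level of four sprung steel beads standing out of the stud (31 mm across them). A cap pushed down over them starts to resist with its mouth about 14 mm above the seat, resists most (about 8 to 15 N) at 11 to 13 mm, then snaps through at about 9 mm and is drawn down almost to the seat.
- button_pivot (a point): The turnbutton's vertical pivot, at (-50, 45, 103) mm in the tub's frame, at the tongue's underside; axes as the tub's. On the tongue, centred on the pivot and running along the tongue, stands a grip fin 10 mm thick, 46 mm long, 24 mm tall (its top 30 mm above this point).
- turnbutton (a joint): Angle of the steel turnbutton, rad, 0 to 1.57, a stop at each end. 0: shut, its tongue points along the tub's -y over the hatch's edge; grows anticlockwise seen from above; 1.57: along the tub's +x, hatch free. Stays where left (friction 0.04 Nm). Tongue 18 mm wide, 6 mm thick, 55 mm long ahead of the pivot.
- hatch: Loose white hatch plate 180 x 168 x 12 mm lying in its recess in the tub's deck, flush with it, with a round knob 24 mm across and 22 mm tall in its middle. Origin: centre of its underside, at (0, -66, 88) mm in the tub's frame. To be left in place.
- cap: White round snap cap, 44 mm diameter, 30 mm tall, about 40 g, standing on the bench mouth down among the other things. Origin: centre of its open underside, z up. Closed flat top 6 mm thick; the hollow inside is 24 mm deep and 32 mm wide, with a round bead at the mouth that leaves a 27 mm opening. Fully home, its origin is at spout_seat.
- tart0: Tartlet in a foil tin, 72 mm across, 24 mm tall, on the bench. Origin: underside centre. Bystander.
- tart1: A second, identical tartlet. Bystander.
- jar: Small amber glass jar with steel lid, 52 mm across, 58 mm tall. Origin: underside centre. Bystander.
- scraper: Bench scraper lying flat, steel blade with wooden grip, about 100 x 150 x 20 mm. Origin: underside, near the middle. Bystander.
- spatula: Spatula, 240 mm long, lying flat. Bystander.
- cutter: Steel ring cookie cutter, 70 mm across, 25 mm tall, open. Bystander.

How it is judged:
On the way, in this order (a step that is already met when the one before it is completed fails the run):
1. the turnbutton is turned shut over the hatch, before the cap is on the spout (value of joint turnbutton below 0.14 rad and not (z of cap in the frame of spout_seat between -0.004 and 0.0025 m and horizontal distance between cap and spout_seat below 0.004 m and angle between cap's own z axis and vertical below 0.12 rad)), for 0.2 s.
2. the cap has snapped past the beads and sits fully home on the spout (z of cap in the frame of spout_seat between -0.004 and 0.0025 m and horizontal distance between cap and spout_seat below 0.004 m and angle between cap's own z axis and vertical below 0.12 rad and value of joint turnbutton below 0.14 rad), for 0.2 s.
At the end, for the whole second after the job is handed in: Cap home on the spout (within 2.5 mm in height, 4 mm of the axis, 0.12 rad of upright) and, through the last second, still pressed by the robot onto the tub with over 4 N; turnbutton within 0.14 rad of shut; hatch lying in its recess (not lifted 6 mm nor tilted 0.06 rad) (all of step 2 and contact force between cap and tub above 4 N and contact force between the fingers and cap above 3 N and distance between hatch and tub below 0.125 m and z of hatch in the frame of tub below 0.094 m and angle between hatch's own z axis and vertical below 0.06 rad); the arm keeps its last pose, push and grip.
It fails at once if another thing on the bench was pushed more than 30 mm (distance of any of tart0, tart1, jar, scraper, spatula, cutter from where it was at the start of the episode above 0.03 m).
It fails at once if the hatch was lifted out of its recess (z of hatch in the frame of tub above 0.105 m).
It fails at once if the cap was pressed on before the turnbutton was shut (z of cap in the frame of spout_seat between -0.004 and 0.0025 m and horizontal distance between cap and spout_seat below 0.004 m and angle between cap's own z axis and vertical below 0.12 rad and value of joint turnbutton above 0.3 rad).
It also fails if it takes over 64 s, if anything falls off the work surface, if the arm or the gripper's body presses on something with over 40 N, if the wrist force passes 120 N, or if a joint passes its speed limit or range.

### The arm

A 7-joint arm with a two-finger parallel gripper is mounted at the origin on the work surface. World frame = base frame: x ahead of the robot, y to its left, z up, the work surface at z = 0. Lengths are in m, angles in rad, forces in N, time in s.
With the tool pointing down it reaches from about 0.4 to 0.875 m from the base axis. Payload 19.3 kg.
Tool frame: the origin (TCP) lies midway between the tips of the shut fingers; the grasp point (between the pads) lies 19 mm behind it; z points along the fingers, y is the line along which they close (so a half turn about z gives the same grasp; the last joint's range is limited). The gripper opens to 85 mm and grips with 20 to 120 N. Pads are 22 mm wide; open, the fingers measure 114 mm over their backs; the gripper's body (76 mm by 85 mm) begins 54 mm behind the grasp point. The pads swing forward as they close: fully open they stand 13 mm farther back than shut.
Start: joints at [1.238, 0.521, -0.036, 1.599, 0.021, 1.021, -0.113], TCP at [0.162, -0.604, 0.231] pointing down, gripper open.
Joint ranges: [-2.91, 2.91], [-0.3, 2.13], [-1.5, 1.42], [0.17, 2.43], [-1.26, 4.41], [0.16, 1.93], [-2.52, 2.52]. Speed limits (rad/s): [1.89, 1.89, 2.39, 2.39, 3.01, 3.01, 3.01].

### API

Orientations are given as [roll, pitch, yaw] about the fixed x, y, z axes, in that order (R = Rz(yaw) Ry(pitch) Rx(roll)).
In Python, from workcell import bot gives the robot as it stands.
- The arm moves only by the shell command python3 nudge.py 'ROWS' [FORCE]. ROWS is a JSON list of rows, 1 to 5 of them, each of 7 numbers: the finger opening in m, then dx, dy, dz in m, then a rotation vector rx, ry, rz in rad; each row is the pose to reach, as a shift and turn from the pose commanded when the command began, along the tool's axes at that moment; what a row does not reach only later rows make up. A row lasts 1/8 s, in which the tool goes at most 0.0625 m and 0.188 rad, less where a joint would pass 70% of its speed; a pose out of reach is approached as far as the arm can. The fingers move at their own pace and stop on an object; FORCE is the grip in N (left out, the last holds). Time passes only in rows, so rows that do not move let the fingers close. It prints the time, the measured TCP pose, the force, the opening and the grip force at its end.
- bot.observe(): the state, without advancing time (a new reading comes with each control period).
- bot.grab_frame(name): name is "scene" or "side" or "wrist"; returns the picture (400x640x3 uint8, blue, green, red); there is no depth.
- bot.calibration(name): a dict with "vfov" (degrees; the focal length in pixels is half the picture's height over the tangent of half this angle, whatever the lens; pixels are square), "cx", "cy" (the principal point, pixels), "dist_coeffs" ([k1, k2, p1, p2, k3] as OpenCV has them; the pictures are not rectified), "eye" and "attitude" of the camera in the world. Camera axes: x right, y down, z forward; pixel columns grow to the right and rows downward; lengths in m; the calibration is good to about 2 mm. A picture is of the moment at which its call begins: read the wrist's pose just before it. calibration takes no time and is no camera call; for the wrist camera it gives the pose at the moment of the call.
- bot.job_done(): hands the job in; it is judged then, once.
The state is a dict: "clock": time; "qpos": joint angles; "qd": joint speeds; "joint_efforts": joint torques, N m; "position": TCP position; "tool_rot": TCP orientation; "force": force on the tool from outside, world axes, zero at the start; "moment": the same for the moment, N m; "grip_width": finger opening in m; "finger_force": force on a finger pad.
Only numpy, scipy, OpenCV 4.12 (cv2) and the standard library are available. Lean on these libraries where they do the work, as an engineer would, in place of code of your own. Each camera call takes 0.05 s, during which the arm holds its last target. There are 200 camera calls.

## Working session

There is one attempt and no reset: what is moved stays moved. The work goes in short steps, Python scripts to look and compute and a shell command to move; the robot and the scene stay as the last step left them, time stands still between calls to the robot, and variables do not carry over. Pictures are saved under pics/ and viewed, at most 10 in all, crops included, and the job is handed in when it is done.

```bash
ls; mkdir -p pics; cat > h.py <<'E'
import numpy as np, cv2, json
from scipy.spatial.transform import Rotation as R
from workcell import bot
def cam(n):
    c=bot.calibration(n); f=200/np.tan(np.radians(c["vfov"])/2)
    K=np.array([[f,0,c["cx"]],[0,f,c["cy"]],[0,0,1.]])
    a=np.array(c["attitude"],float)
    M=a if a.shape==(3,3) else R.from_euler('xyz',a).as_matrix()
    return K,np.array(c["dist_coeffs"],float),np.array(c["eye"],float),M
def px2w(C,uv,z):
    K,d,e,M=C; p=cv2.undistortPoints(np.array(uv,float).reshape(-1,1,2),K,d)[:,0]
    r=np.c_[p,np.ones(len(p))]@M.T
    return e+r*((z-e[2])/r[:,2])[:,None]
def w2px(C,P):
    K,d,e,M=C; P=(np.array(P,float).reshape(-1,3)-e)@M
    return cv2.projectPoints(P,np.zeros(3),np.zeros(3),K,d)[0][:,0]
E
python3 - <<'E'
from h import *
o=bot.observe(); print(o)
for n in("scene","side","wrist"):
    print(n,bot.calibration(n)); cv2.imwrite(f"pics/{n}0.png",bot.grab_frame(n))
a=[cv2.imread(f"pics/{n}0.png") for n in("scene","side")]
E
```

```text
nudge.py
pics
workcell.py
{'clock': 0.0, 'qpos': array([ 1.23781519,  0.5220024 , -0.0363142 ,  1.59997482,  0.0212148 ,
        1.02111702, -0.11274347]), 'qd': array([-0.00104521,  0.00087781, -0.00090436, -0.0011575 , -0.00115712,
       -0.00092497,  0.00137611]), 'joint_efforts': array([ 2.86209715e-04, -9.27106619e+01,  1.97950311e+00, -3.69932020e+01,
        1.77148153e-02,  8.13624880e-03,  5.60640933e-05]), 'position': array([ 0.16222325, -0.60324183,  0.23074501]), 'tool_rot': array([-3.14048079e+00,  9.87755425e-05,  2.62823438e-01]), 'force': array([-0.61715983, -0.88866017, -0.47774459]), 'moment': array([-0.03626473, -0.01190022,  0.01308309]), 'finger_force': 0.0, 'grip_width': 0.08526130844285355}
scene {'vfov': 42.1029116937787, 'cx': 310.8581899276331, 'cy': 202.2690599491779, 'dist_coeffs': array([0.05504637, 0.        , 0.        , 0.        , 0.        ]), 'eye': array([ 1.13965073, -0.54874577,  1.16975255]), 'attitude': array([-2.5013103 ,  0.01150776,  0.82551861])}
side {'vfov': 56.72865972161709, 'cx': 321.9396570452164, 'cy': 201.24977917071612, 'dist_coeffs': array([-0.04851542,  0.        ,  0.        ,  0.        ,  0.        ]), 'eye': array([0.358485  , 0.79461178, 0.75928852]), 'attitude': array([-2.22600475,  0.01045849, -2.93000705])}
wrist {'vfov': 64.80631746564212, 'cx': 321.75259177127737, 'cy': 202.9954904482074, 'dist_coeffs': array([0.0207882, 0.       , 0.       , 0.       , 0.       ]), 'eye': array([ 0.23208228, -0.58441598,  0.37314932]), 'attitude': array([ 2.85365531e+00,  1.67777970e-03, -1.30805400e+00])}
```

View pics/scene0.png

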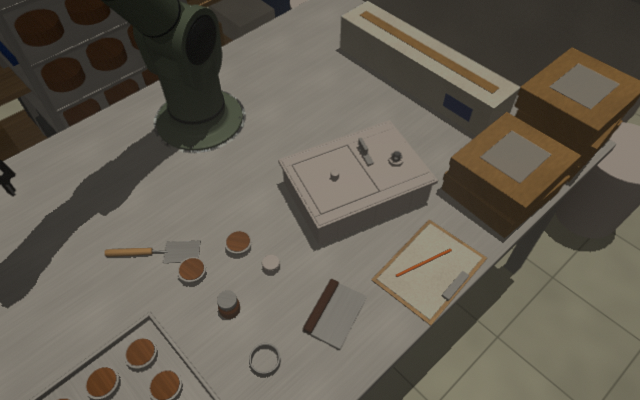

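View pics/side0.png

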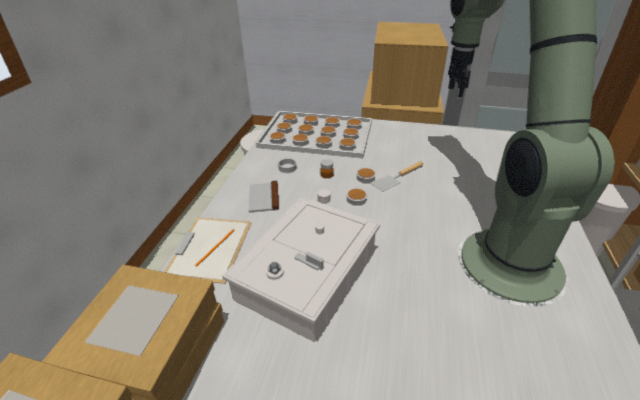

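The scene picture shows the tub with its deck corners near (279,164), (397,127), (436,181) and (314,224). The spout is at (396,157), the button at (365,152), the knob at (335,175) and the cap at (271,264). The side picture shows the spout at (275,269), the fin at (312,260), the knob at (320,229) and the cap at (324,196). I'll enlarge these areas.

```bash
python3 - <<'E'
from h import *
s=cv2.imread("pics/scene0.png"); d=cv2.imread("pics/side0.png")
a=cv2.resize(s[115:245,265:445],None,fx=2.2,fy=2.2,interpolation=cv2.INTER_CUBIC)
b=cv2.resize(d[190:340,220:390],None,fx=2.3,fy=2.3,interpolation=cv2.INTER_CUBIC)
c=cv2.resize(s[245:285,250:295],None,fx=5,fy=5,interpolation=cv2.INTER_CUBIC)
e=cv2.resize(d[180:210,305:345],None,fx=5,fy=5,interpolation=cv2.INTER_CUBIC)
W=np.zeros((600,800,3),np.uint8)
for im,x,y in((a,0,0),(b,400,0),(c,0,380),(e,400,380)):
    h,w=im.shape[:2]; h=min(h,600-y); w=min(w,800-x); W[y:y+h,x:x+w]=im[:h,:w]
W=cv2.convertScaleAbs(W,alpha=1.4); cv2.imwrite("pics/comp.png",W)
S=cam("scene");D=cam("side")
z=.1
for nm,u,v,zz in(("spouttop",(396,155),(275,267),.132),("knob",(335,175),(320,228),.122),("cap",(271,262),(324,194),.03),("jar",(228,297),(327,163),.058),("fin",(365,147),(312,257),.133)):
    print(nm,px2w(S,[u],zz)[0],px2w(D,[v],zz)[0])
print(px2w(S,[(279,164),(397,127),(436,181),(314,224)],.1))
E
```

```text
spouttop [0.60315087 0.23822176 0.132     ] [0.58929185 0.25784048 0.132     ]
knob [0.53567559 0.07809161 0.122     ] [0.52028232 0.09695247 0.122     ]
cap [ 0.57589187 -0.18301847  0.03      ] [ 0.5668456  -0.17161402  0.03      ]
jar [ 0.59290222 -0.32626944  0.058     ] [ 0.58683893 -0.32008163  0.058     ]
fin [0.52730078 0.19861795 0.133     ] [0.51405783 0.21150954 0.133     ]
[[ 0.39102112  0.0075363   0.1       ]
 [ 0.51693462  0.34462368  0.1       ]
 [ 0.71960945  0.26998207  0.1       ]
 [ 0.60051496 -0.05733238  0.1       ]]
```

View pics/comp.png

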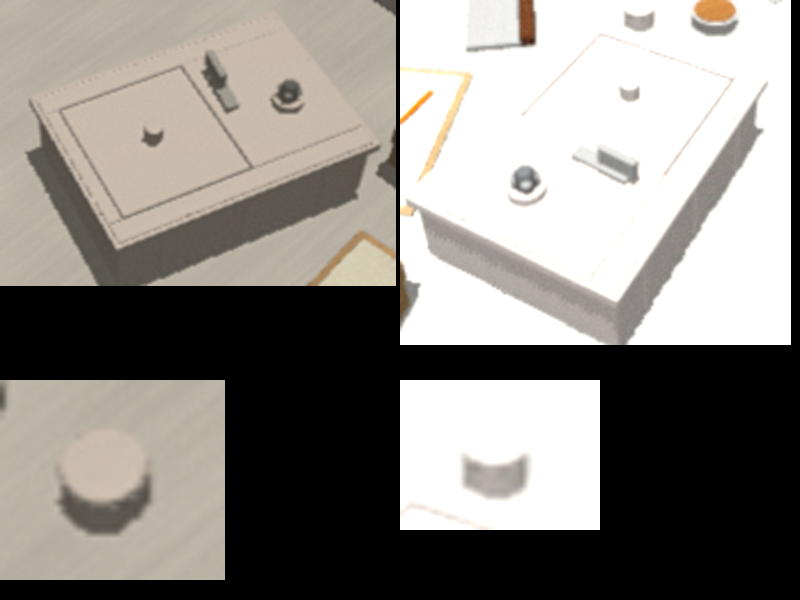

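The enlarged picture gives the deck and hatch corners in both views; the tongue points along tub +x (open). The cap stands alone. I'll fit the tub pose to these points, since the two cameras disagree a little.

```bash
cat > fit.py <<'E'
from h import *
from scipy.optimize import least_squares
S=cam("scene");D=cam("side")
a=lambda x,y:(265+x/2.2,115+y/2.2); b=lambda x,y:(220+(x-400)/2.3,190+y/2.3)
ps=[((-120,-170,100),a(33,101)),((-120,170,100),a(279,12)),((120,170,100),a(379,147)),((120,-170,100),a(119,243)),
((-90,-150,100),a(61,113)),((-90,18,100),a(183,67)),((90,18,100),a(252,167)),((90,-150,100),a(122,217)),((20,110,132),a(291,87)),((0,-66,122),a(153,127))]
pd=[((-120,-170,100),b(767,85)),((120,170,100),b(411,203)),((-120,170,100),b(612,302)),((90,-150,100),b(603,35)),((-90,-150,100),b(731,79)),((20,110,132),b(525,172)),((0,-66,122),b(629,86))]
def res(p,L,C):
    P=np.array([q[0] for q in L])/1000.; M=R.from_euler('z',p[2]).as_matrix()
    return w2px(C,P@M.T+[p[0],p[1],p[3]])-np.array([q[1] for q in L])
x0=[.55,.14,-.35,0]
for nm,LL in(("scene",[(ps,S)]),("side",[(pd,D)]),("both",[(ps,S),(pd,D)])):
  for zf in(1,0):
    f=lambda p:np.concatenate([res([p[0],p[1],p[2],p[3]*zf],L,C).ravel() for L,C in LL]+[[p[3]*(1-zf)]])
    r=least_squares(f,x0); print(nm,zf,r.x.round(4),np.sqrt(np.mean(r.fun**2)).round(2))
    if zf: print(r.fun[:-1].reshape(-1,2).round(1).tolist())
E
python3 fit.py
```

```text
scene 1 [ 0.5564  0.141  -0.3168  0.0087] 0.84
[[1.0, -1.1], [-1.2, 1.3], [-0.7, -1.1], [-0.6, 0.8], [-0.5, -1.3], [-0.3, -0.0], [0.1, 1.1], [0.2, 0.8], [1.3, -0.6], [0.6, 0.1]]
scene 0 [ 0.5517  0.1463 -0.3174  0.    ] 0.9
side 1 [ 0.5399  0.1605 -0.3106  0.0031] 1.05
[[-1.0, -1.5], [-0.4, -1.7], [1.0, -0.5], [-0.5, 0.6], [1.3, 1.8], [-1.0, 1.5], [0.6, -0.1]]
side 0 [ 0.5406  0.1578 -0.3112  0.    ] 1.07
both 1 [ 0.545   0.1513 -0.3138 -0.0081] 1.3
[[1.5, -1.1], [-2.6, 1.6], [-2.8, -1.8], [-0.5, -0.4], [-0.3, -1.4], [-0.9, 0.1], [-0.9, 0.3], [0.2, -0.2], [-0.2, -0.8], [0.3, -0.2], [-2.8, -0.7], [-0.1, -2.0], [-0.6, -1.4], [-1.1, 1.5], [-0.3, 2.6], [-1.6, 1.5], [-0.5, 0.6]]
both 0 [ 0.5461  0.1511 -0.3115  0.    ] 1.94
```

```bash
cat >> h.py <<'E'
def go(x,y,z,yaw):
    o=bot.observe(); p=o["position"]; M=R.from_euler('xyz',o["tool_rot"])
    G=R.from_euler('xyz',[np.pi,0,yaw])
    print("delta",(M.inv().apply(np.array([x,y,z])-p)).round(4),(M.inv()*G).as_rotvec().round(3),"t",round(o["clock"],2))
E
python3 -c "
from h import *
go(.55,-.2,.26,1.27)"
```

```text
delta [ 0.4792 -0.2888 -0.0289] [-1.000e-03 -0.000e+00 -1.007e+00] t 0.15
```

```bash
R='[[0.085,0.479,-0.289,-0.03,0,0,-1.0]]'; python3 nudge.py '[[0.085,0.479,-0.289,-0.03,0,0,-1.0],[0.085,0.479,-0.289,-0.03,0,0,-1.0],[0.085,0.479,-0.289,-0.03,0,0,-1.0],[0.085,0.479,-0.289,-0.03,0,0,-1.0],[0.085,0.479,-0.289,-0.03,0,0,-1.0]]'; python3 -c "
from h import *
go(.55,-.2,.26,1.27)"
```

```text
clock: 0.78
position: [0.3795, -0.3769, 0.2482]
tool_rot: [3.141, 0.0, 1.206]
force: [1.4, -0.7, -0.1]
grip_width: 0.085
finger_force: 0.0
delta [ 0.226   0.0962 -0.0118] [ 0.     0.    -0.064] t 0.78
```

```bash
python3 nudge.py '[[0.085,0.226,0.096,-0.012,0,0,-0.06],[0.085,0.226,0.096,-0.012,0,0,-0.06],[0.085,0.226,0.096,-0.012,0,0,-0.06],[0.085,0.226,0.096,-0.012,0,0,-0.06],[0.085,0.226,0.096,-0.012,0,0,-0.06]]'; python3 -c "
from h import *
C=cam('wrist'); i=bot.grab_frame('wrist'); cv2.imwrite('pics/w1.png',i); print(bot.observe()['position'],C[2]); print(w2px(C,[.57,-.177,.03]))"
```

```text
clock: 1.4
position: [0.5523, -0.1981, 0.2598]
tool_rot: [3.141, -0.002, 1.267]
force: [-0.0, -1.0, -0.2]
grip_width: 0.085
finger_force: 0.0
[ 0.55068463 -0.2006306   0.25962396] [ 0.57391514 -0.12922204  0.402351  ]
[[330.83710725 152.06139439]]
```

View pics/w1.png

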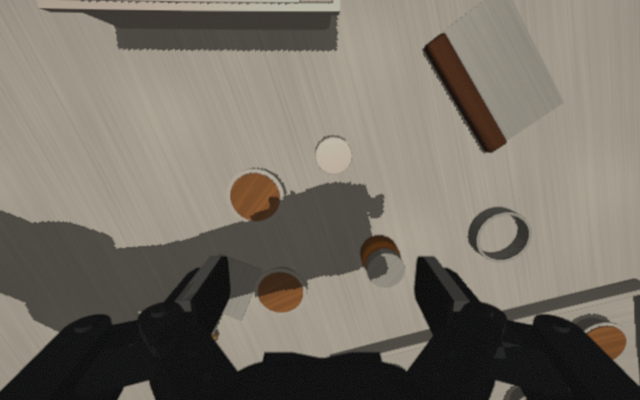

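The cap's top is at about (334,155), clear on all sides. I'll compute its position and move to view the tub.

```bash
cat > cap.py <<'E'
from h import *
i=cv2.imread('pics/w1.png')[130:180,308:362]; g=cv2.cvtColor(i,cv2.COLOR_BGR2GRAY)
m=(g>np.median(g)+25).astype(np.uint8); n,l,st,ce=cv2.connectedComponentsWithStats(m)
k=1+np.argmax(st[1:,4]); print(st[k],ce[k]+[308,130])
C=cam('wrist'); print(px2w(C,[ce[k]+[308,130]],.03))
E
python3 cap.py; python3 -c "
from h import *
go(.65,.18,.28,2.83)"
```

```text
[21  9  7  4 11] [331.81818182 140.72727273]
[[ 0.57310619 -0.16771502  0.03      ]]
delta [ 0.3929 -0.0204 -0.0201] [ 0.000e+00 -1.000e-03 -1.566e+00] t 1.45
```

```bash
python3 nudge.py '[[0.085,0.03,0,-0.08,0,0,-0.19],[0.085,0.1,0,-0.08,0,0,-0.38],[0.085,0.15,0,-0.08,0,0,-0.56],[0.085,0.2,0,-0.05,0,0,-0.75],[0.085,0.25,0,-0.02,0,0,-0.93]]'; python3 -c "
from h import *
go(.65,.18,.28,2.83)"
```

```text
clock: 2.08
position: [0.6265, 0.0358, 0.2795]
tool_rot: [3.141, 0.001, 2.195]
force: [1.2, -2.1, 0.0]
grip_width: 0.0848
finger_force: 0.0
delta [ 0.1033  0.1034 -0.0006] [-0.     0.001 -0.635] t 2.08
```

```bash
python3 nudge.py '[[0.085,0.05,0.05,0,0,0,-0.19],[0.085,0.1,0.1,0,0,0,-0.38],[0.085,0.103,0.103,0,0,0,-0.56],[0.085,0.103,0.103,0,0,0,-0.635],[0.085,0.103,0.103,0,0,0,-0.635]]'; python3 -c "
from h import *
import pickle
C=cam('wrist'); i=bot.grab_frame('wrist'); cv2.imwrite('pics/w2.png',i); pickle.dump(C,open('w2.pkl','wb'))
print(bot.observe()['position'],bot.observe()['tool_rot'],C[2])
def T(p,q=(.546,.151,-.312)): return R.from_euler('z',q[2]).apply(np.array(p)/1000)+[q[0],q[1],0]
print(w2px(C,T([[20,110,132],[-50,45,133],[0,-66,122]])))"
```

```text
clock: 2.7
position: [0.6503, 0.1778, 0.2795]
tool_rot: [-3.141, -0.0, 2.824]
force: [0.4, -0.4, -0.8]
grip_width: 0.085
finger_force: 0.0
[0.65041136 0.17773045 0.2797487 ] [-3.14082614e+00 -1.31642275e-04  2.82191834e+00] [0.5819657  0.20073495 0.42196537]
[[380.47553558 110.65673556]
 [304.89497199  20.96012076]
 [182.12479994  88.09502318]]
```

View pics/w2.png

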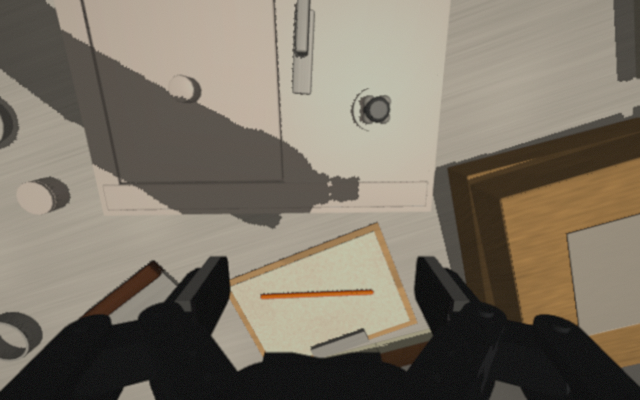

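The wrist view shows the tub's near corners (103,213) and (433,212), hatch corners (119,184) and (282,181), stud top (377,107), knob (186,90), and tongue end (302,94). I'll refit the tub pose from these.

```bash
cat > fit2.py <<'E'
from h import *
import pickle
from scipy.optimize import least_squares
C=pickle.load(open('w2.pkl','rb'))
L=[((120,-170,100),(103,213)),((120,170,100),(433,212)),((90,-150,100),(119,184)),((90,18,100),(282,181.5)),((20,110,132),(377,107.5)),((0,-66,122),(186,90)),((5,45,109),(302.5,94.5))]
P=np.array([l[0] for l in L])/1e3; U=np.array([l[1] for l in L])
for zf in(1,0):
    f=lambda p:np.append((w2px(C,R.from_euler('z',p[2]).apply(P)+[p[0],p[1],p[3]*zf])-U).ravel(),p[3]*(1-zf))
    r=least_squares(f,[.546,.151,-.312,0]); print(r.x.round(4)); print(r.fun[:-1].reshape(-1,2).round(1).tolist())
    for q in((-50,45,103),(20,110,110)): print(q,R.from_euler('z',r.x[2]).apply(np.array(q)/1e3)[:2]+r.x[:2])
E
python3 fit2.py; python3 -c "
from h import *
C=cam('wrist');print(px2w(C,[(35,197)],.03))"
```

```text
[ 0.5464  0.1501 -0.3045  0.0041]
[[2.4, -0.4], [-4.6, -3.6], [0.0, 0.5], [1.1, 1.0], [3.6, 2.9], [-6.6, -0.9], [4.1, -0.0]]
(-50, 45, 103) [0.51215027 0.20801035]
(20, 110, 110) [0.59841991 0.24902923]
[ 0.5464  0.1493 -0.3051  0.    ]
[[4.2, -1.5], [-6.6, -4.4], [1.7, -0.2], [0.8, 0.4], [1.9, 3.3], [-5.4, -0.3], [3.5, 0.5]]
(-50, 45, 103) [0.51221498 0.20723119]
(20, 110, 110) [0.59850631 0.24820444]
[[ 0.56997785 -0.17886546  0.03      ]]
```

The fit residuals are larger than I want, so I'll zoom in for accurate pixels.

```bash
python3 -c "
from h import *
i=cv2.imread('pics/w2.png')
a=cv2.resize(i[0:240,270:450],None,fx=2.5,fy=2.5,interpolation=cv2.INTER_CUBIC)
b=cv2.resize(i[60:220,90:210],None,fx=2.8,fy=2.8,interpolation=cv2.INTER_CUBIC)
W=np.zeros((600,800,3),np.uint8); W[:600,:450]=a; W[:448,460:796]=b
cv2.imwrite('pics/w2z.png',cv2.convertScaleAbs(W,alpha=1.3))"
```

```text
(no output)
```

View pics/w2z.png

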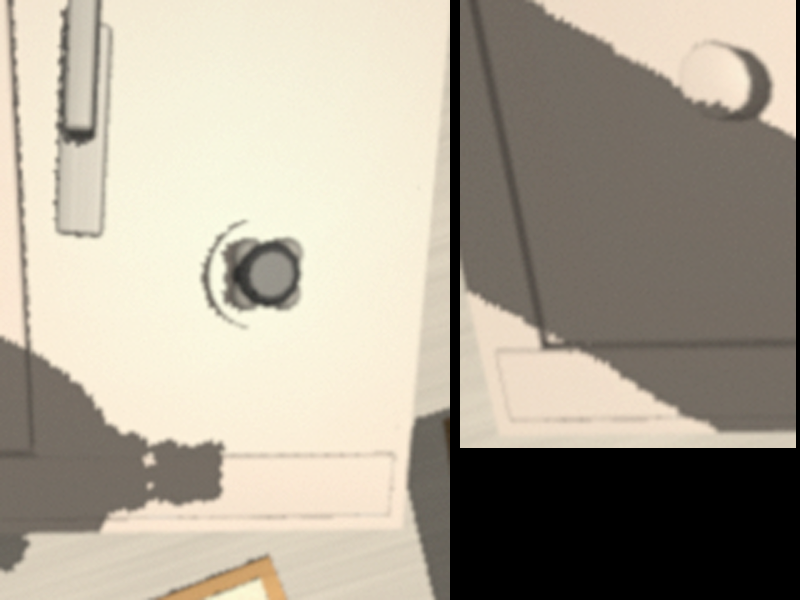

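```bash
sed -i 's/^L=.*/L=[((120,-170,100),(103.6,215)),((120,170,100),(431.6,212)),((90,-150,100),(120.4,183.6)),((90,18,100),(282.8,181.2)),((20,110,132),(378.4,109.2)),((0,-66,122),(181.8,87.9)),((5,45,109),(301.6,94)),((-27,45,133),(301.6,52.4))]/' fit2.py; python3 fit2.py; python3 -c "
import pickle;from h import *
C=pickle.load(open('w2.pkl','rb'))
print(px2w(C,[(378.4,109.2)],.132),px2w(C,[(301.6,94)],.109),px2w(C,[(301.6,52.4)],.133),px2w(C,[(181.8,87.9)],.122))"
```

```text
[ 0.5462  0.1493 -0.3017  0.0044]
[[1.3, -1.8], [-3.4, -3.9], [-2.0, 1.5], [-0.2, 1.4], [1.5, 1.0], [-3.3, 1.6], [4.1, 0.5], [1.5, -0.7]]
(-50, 45, 103) [0.51185587 0.20716567]
(20, 110, 110) [0.59800748 0.24843188]
[ 0.5461  0.1486 -0.3022  0.    ]
[[3.3, -3.1], [-5.5, -4.9], [-0.0, 0.5], [-0.5, 0.6], [-0.2, 1.2], [-2.0, 2.0], [3.6, 0.8], [0.9, 0.4]]
(-50, 45, 103) [0.51176551 0.20647271]
(20, 110, 110) [0.59793917 0.24769285]
[[0.59704081 0.24813844 0.132     ]] [[0.56253343 0.18712607 0.109     ]] [[0.53319952 0.19897867 0.133     ]] [[0.52550442 0.0879842  0.122     ]]
```

```bash
python3 -c "
from h import *
go(.511,.2055,.17,2.838)"
```

```text
delta [ 0.1411 -0.0174  0.1098] [-0.001 -0.    -0.016] t 2.75
```

```bash
python3 nudge.py '[[0.06,0.06,-0.01,0,0,0,-0.016],[0.05,0.12,-0.0174,0.02,0,0,-0.016],[0.05,0.141,-0.0174,0.08,0,0,-0.016],[0.05,0.141,-0.0174,0.11,0,0,-0.016],[0.05,0.141,-0.0174,0.11,0,0,-0.016]]'; python3 -c "
from h import *
import pickle
C=cam('wrist'); i=bot.grab_frame('wrist'); cv2.imwrite('pics/w3.png',i); pickle.dump(C,open('w3.pkl','wb'))
print(w2px(C,[[.511,.2055,.133],[.533,.199,.133],[.489,.2125,.133]]))
go(.511,.2055,.116,2.838)"
```

```text
clock: 3.38
position: [0.5102, 0.2052, 0.1688]
tool_rot: [-3.139, -0.002, 2.839]
force: [0.1, 0.0, 0.5]
grip_width: 0.0502
finger_force: 0.0
[[322.20855003 235.03824412]
 [322.75609841 269.07516992]
 [322.43625423 198.43371374]]
delta [-0.0001 -0.0003  0.0543] [-0.001 -0.     0.001] t 3.42
```

View pics/w3.png

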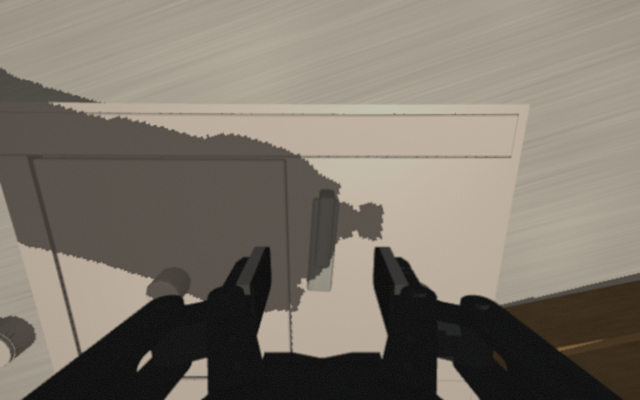

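```bash
python3 -c "
from h import *
g=cv2.cvtColor(cv2.imread('pics/w3.png'),cv2.COLOR_BGR2GRAY)
for c in (318,323,328): print(c,[(r,int(g[r,c-1:c+2].mean())) for r in range(182,296,3)])
for r in (200,225,245): print(r,[(c,int(g[r-1:r+2,c].mean())) for c in range(304,346,2)])
" | tr -d ' '
```

```text
318[(182,86),(185,85),(188,85),(191,80),(194,80),(197,72),(200,65),(203,65),(206,65),(209,65),(212,64),(215,64),(218,64),(221,63),(224,64),(227,64),(230,65),(233,66),(236,66),(239,66),(242,67),(245,68),(248,69),(251,68),(254,70),(257,69),(260,68),(263,68),(266,66),(269,70),(272,72),(275,111),(278,144),(281,144),(284,143),(287,142),(290,144),(293,174)]
323[(182,86),(185,86),(188,78),(191,56),(194,56),(197,61),(200,70),(203,71),(206,71),(209,71),(212,70),(215,70),(218,70),(221,70),(224,71),(227,70),(230,70),(233,70),(236,69),(239,69),(242,70),(245,70),(248,71),(251,70),(254,69),(257,69),(260,68),(263,69),(266,66),(269,126),(272,140),(275,143),(278,142),(281,142),(284,141),(287,141),(290,141),(293,176)]
328[(182,86),(185,86),(188,82),(191,56),(194,55),(197,60),(200,70),(203,71),(206,70),(209,69),(212,70),(215,70),(218,70),(221,69),(224,69),(227,69),(230,69),(233,68),(236,67),(239,68),(242,68),(245,68),(248,67),(251,67),(254,67),(257,65),(260,69),(263,71),(266,97),(269,145),(272,145),(275,144),(278,145),(281,143),(284,142),(287,141),(290,140),(293,175)]
200[(304,85),(306,85),(308,86),(310,85),(312,79),(314,67),(316,68),(318,65),(320,64),(322,69),(324,70),(326,70),(328,70),(330,69),(332,67),(334,62),(336,64),(338,99),(340,177),(342,175),(344,172)]
225[(304,85),(306,85),(308,85),(310,80),(312,66),(314,69),(316,66),(318,63),(320,69),(322,71),(324,69),(326,69),(328,69),(330,68),(332,64),(334,67),(336,68),(338,85),(340,85),(342,85),(344,85)]
245[(304,85),(306,85),(308,84),(310,68),(312,68),(314,68),(316,62),(318,68),(320,70),(322,69),(324,70),(326,69),(328,67),(330,64),(332,66),(334,87),(336,169),(338,179),(340,178),(342,179),(344,179)]
```

The fin's top spans rows 198–267 as predicted and sits about 3 px (2 mm) to the right between the fingers. I'll descend and grip it.

```bash
python3 nudge.py '[[0.05,0,0.002,0.03,0,0,0],[0.05,0,0.002,0.054,0,0,0],[0.03,0,0.002,0.054,0,0,0],[0,0,0.002,0.054,0,0,0],[0,0,0.002,0.054,0,0,0]]' 30; python3 nudge.py '[[0,0,0,0,0,0,0],[0,0,0,0,0,0,0]]'
```

```text
clock: 4.05
position: [0.5121, 0.2065, 0.1178]
tool_rot: [-3.139, 0.002, 2.839]
force: [-3.6, -12.8, 14.1]
grip_width: 0.0092
finger_force: 32.4
clock: 4.3
position: [0.5121, 0.2065, 0.1178]
tool_rot: [-3.139, 0.002, 2.839]
force: [-4.7, -12.0, 14.2]
grip_width: 0.009
finger_force: 32.4
```

```bash
python3 nudge.py '[[0,0,-0.0015,-0.002,0,0,0.18],[0,0,-0.0015,-0.002,0,0,0.36],[0,0,-0.0015,-0.002,0,0,0.54],[0,0,-0.0015,-0.002,0,0,0.72],[0,0,-0.0015,-0.002,0,0,0.9]]' 30
```

```text
clock: 4.92
position: [0.5112, 0.2057, 0.1184]
tool_rot: [-3.141, 0.001, 1.934]
force: [1.6, -3.2, -19.7]
grip_width: 0.0092
finger_force: 31.9
```

```bash
python3 nudge.py '[[0,0,0,0.001,0,0,0.18],[0,0,0,0.001,0,0,0.36],[0,0,0,0.001,0,0,0.54],[0,0,0,0.001,0,0,0.68],[0,0,0,0.001,0,0,0.68]]' 30; python3 -c "
from h import *
o=bot.observe();print(o['tool_rot'],o['moment'],o['force'],o['qpos'])"
```

```text
clock: 5.55
position: [0.5106, 0.2058, 0.1182]
tool_rot: [-3.142, 0.002, 1.258]
force: [-5.2, -8.4, 3.8]
grip_width: 0.0093
finger_force: 34.9
[-3.14156919e+00  1.91715065e-03  1.25831950e+00] [-1.99067966  1.34462203  0.17855552] [-5.15841913 -8.44568722  3.83840038] [-0.23765955  0.57378732 -0.34935021  1.88069643  0.28212525  0.73664421
 -1.05881361]
```

```bash
python3 nudge.py '[[0,0,0,0,0,0,0.06],[0,0,0,0,0,0,0.06]]' 30; python3 -c "
from h import *
o=bot.observe();print(o['tool_rot'],o['moment'],o['force'])"
```

```text
clock: 5.8
position: [0.5106, 0.2058, 0.1183]
tool_rot: [3.142, 0.002, 1.2]
force: [-5.9, -9.4, 4.6]
grip_width: 0.0094
finger_force: 45.7
[3.14151052e+00 1.76131039e-03 1.20046852e+00] [-1.8828614   1.28932075  0.83157367] [-5.88521933 -9.37303774  4.59433658]
```

The moment about z rises against the stop, so the button is shut. I'll release it, lift and check.

```bash
python3 nudge.py '[[0.04,0,0,0,0,0,0.06],[0.05,0,0,0,0,0,0],[0.06,0,0,-0.05,0,0,0],[0.06,0,0,-0.11,0,0,0],[0.06,-0.05,0,-0.14,0,0,0]]' 30; python3 -c "
from h import *
i=bot.grab_frame('wrist'); j=bot.grab_frame('scene')[120:200,330:430]
i[:240,:300]=cv2.resize(j,(300,240)); cv2.imwrite('pics/w4.png',i)
go(.57,-.22,.2,1.27)"
```

```text
clock: 6.42
position: [0.4939, 0.163, 0.2614]
tool_rot: [3.138, -0.005, 1.205]
force: [0.1, -1.9, 0.1]
grip_width: 0.0603
finger_force: 0.0
delta [-0.3234  0.2084  0.062 ] [ 0.006 -0.002 -0.072] t 6.53
```

View pics/w4.png

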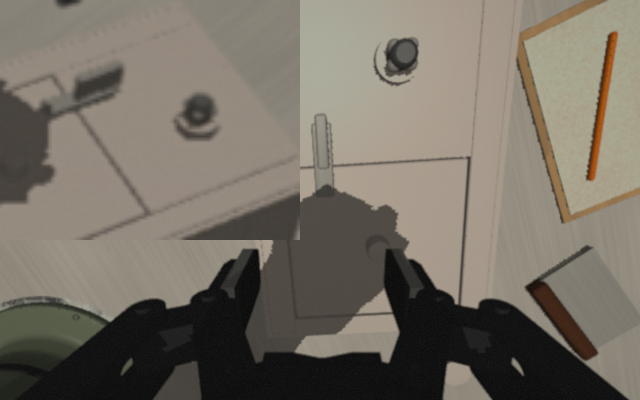

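The tongue now crosses the hatch edge squarely. Next is the cap.

```bash
python3 nudge.py '[[0.07,-0.05,0.03,0,0,0,-0.07],[0.07,-0.1,0.06,0,0,0,-0.07],[0.07,-0.15,0.1,0,0,0,-0.07],[0.07,-0.2,0.13,0,0,0,-0.07],[0.07,-0.25,0.16,0,0,0,-0.07]]'; python3 nudge.py '[[0.07,-0.05,0.03,0.03,0,0,0],[0.07,-0.07,0.042,0.06,0,0,0],[0.07,-0.07,0.042,0.06,0,0,0]]'; cat > cap.py <<'E'
from h import *
import pickle
C=cam('wrist'); i=bot.grab_frame('wrist'); cv2.imwrite('pics/w5.png',i)
u=w2px(C,[.571,-.176,.03])[0]; print("pred",u,bot.observe()['position'])
x0,y0=(u-45).astype(int); g=cv2.medianBlur(cv2.cvtColor(i,cv2.COLOR_BGR2GRAY)[y0:y0+90,x0:x0+90],3)
c=cv2.HoughCircles(g,cv2.HOUGH_GRADIENT,1,40,param1=80,param2=12,minRadius=14,maxRadius=34)
print(c)
if c is not None:
    q=c[0,0,:2]+[x0,y0]; P=px2w(C,[q],.03)[0]; print(q,P)
    cv2.circle(i,tuple(int(v) for v in q),int(c[0,0,2]),(0,255,0),1)
cv2.imwrite('pics/w5z.png',cv2.resize(i[y0-20:y0+110,x0-40:x0+130],None,fx=3,fy=3))
E
python3 cap.py
```

```text
clock: 7.15
position: [0.5524, -0.1323, 0.2585]
tool_rot: [3.14, -0.001, 1.271]
force: [1.0, 0.7, -0.1]
grip_width: 0.0698
finger_force: 0.0
clock: 7.52
position: [0.5705, -0.2115, 0.1958]
tool_rot: [-3.139, -0.0, 1.268]
force: [0.1, 1.0, 0.1]
grip_width: 0.0702
finger_force: 0.0
pred [311.89423132 151.11199199] [ 0.5712684  -0.20991725  0.19731459]
[[[48.5 50.5 21. ]]]
[314.5 156.5] [ 0.57182812 -0.18173387  0.03      ]
```

View pics/w5z.png

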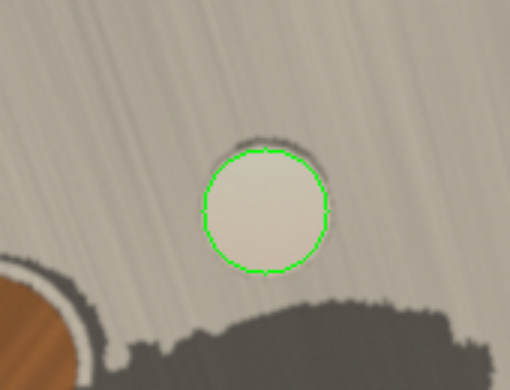

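The circle fits the cap's rim (centre (314.5,156.5)), putting the cap at (0.572, -0.182).

```bash
python3 -c "
from h import *
go(.5718,-.1817,.002,1.268)"
```

```text
delta [ 0.0269 -0.0078  0.1953] [-0.    -0.001  0.002] t 7.58
```

```bash
python3 nudge.py '[[0.07,0.0269,-0.0078,0.05,0,0,0],[0.07,0.0269,-0.0078,0.1,0,0,0],[0.07,0.0269,-0.0078,0.14,0,0,0],[0.07,0.0269,-0.0078,0.14,0,0,0]]'; python3 -c "
from h import *
go(.5718,-.1817,.002,1.268)"
```

```text
clock: 8.07
position: [0.5714, -0.1802, 0.0566]
tool_rot: [-3.139, -0.001, 1.273]
force: [-0.2, 0.1, 0.5]
grip_width: 0.0701
finger_force: 0.0
delta [-0.0013  0.001   0.0546] [-0.002 -0.001  0.005] t 8.07
```

```bash
python3 nudge.py '[[0.07,-0.001,0.001,0.04,0,0,0],[0.07,-0.001,0.001,0.0545,0,0,0],[0.06,-0.001,0.001,0.0545,0,0,0],[0.03,-0.001,0.001,0.0545,0,0,0],[0.03,-0.001,0.001,0.0545,0,0,0]]' 50;  python3 nudge.py '[[0.03,0,0,0,0,0,0],[0.03,0,0,0,0,0,0]]' 50
```

```text
clock: 8.7
position: [0.5735, -0.1832, 0.0046]
tool_rot: [3.139, -0.0, 1.271]
force: [-1.0, 0.9, 9.0]
grip_width: 0.0427
finger_force: 49.5
clock: 8.95
position: [0.5735, -0.1832, 0.0046]
tool_rot: [3.139, -0.0, 1.271]
force: [-2.1, 0.9, 9.0]
grip_width: 0.0429
finger_force: 49.4
```

Gripped at 42.9 mm. I'll lift and carry the cap to a spot where the stud should appear at the same relative place the cap did in the last picture. That cancels the camera bias.

```bash
python3 nudge.py '[[0.03,0,0,-0.05,0,0,0],[0.03,0,0,-0.11,0,0,0],[0.03,0,0,-0.17,0,0,0],[0.03,0,0,-0.23,0,0,0],[0.03,0,0,-0.293,0,0,0]]' 60; python3 -c "
from h import *
go(.5887,.2213,.299,1.268)"
```

```text
clock: 9.57
position: [0.572, -0.1829, 0.2987]
tool_rot: [3.14, -0.0, 1.271]
force: [0.8, -0.4, 0.6]
grip_width: 0.0426
finger_force: 61.1
delta [ 0.3912 -0.1033 -0.0004] [ 0.002 -0.     0.003] t 9.57
```

```bash
python3 nudge.py '[[0.03,0.06,-0.016,0,0,0,0],[0.03,0.12,-0.032,0,0,0,0],[0.03,0.18,-0.048,0,0,0,0],[0.03,0.24,-0.064,0,0,0,0],[0.03,0.3,-0.08,0,0,0,0]]' 60; python3 nudge.py '[[0.03,0.06,-0.016,0,0,0,0],[0.03,0.0912,-0.0233,0,0,0,0],[0.03,0.0912,-0.0233,0,0,0,0],[0.03,0.0912,-0.0233,0,0,0,0]]' 60; cat > stud.py <<'E'
from h import *
C=cam('wrist'); i=bot.grab_frame('wrist'); cv2.imwrite('pics/w6.png',i)
o=bot.observe(); print(o['position'],o['tool_rot'],C[2])
u=w2px(C,[.597,.248,.132])[0]; print("pred",u)
x0,y0=(u-45).astype(int); x0=max(x0,0);y0=max(y0,0)
g=cv2.medianBlur(cv2.cvtColor(i,cv2.COLOR_BGR2GRAY)[y0:y0+90,x0:x0+90],3)
c=cv2.HoughCircles(g,cv2.HOUGH_GRADIENT,1,5,param1=80,param2=10,minRadius=5,maxRadius=16); print(c)
z=cv2.resize(i[y0-20:y0+110,x0-40:x0+130],None,fx=3,fy=3,interpolation=cv2.INTER_CUBIC)
W=np.zeros((400,790,3),np.uint8); W[:390,:510]=z; W[:250,515:]=cv2.resize(i,None,fx=.43,fy=.43)[:250,:275]
cv2.imwrite('pics/w6z.png',W); print("crop origin",x0-40,y0-20)
E
python3 stud.py
```

```text
clock: 10.2
position: [0.5843, 0.129, 0.2968]
tool_rot: [3.14, -0.001, 1.271]
force: [0.8, -0.3, -0.8]
grip_width: 0.0425
finger_force: 61.3
clock: 10.7
position: [0.5892, 0.2203, 0.2959]
tool_rot: [3.141, 0.0, 1.271]
force: [-0.7, 0.2, -0.0]
grip_width: 0.0427
finger_force: 61.3
[0.5893534  0.21991096 0.2958187 ] [3.14068640e+00 6.68126580e-05 1.26993837e+00] [0.61051099 0.28956336 0.43829156]
pred [320.95872645 156.79723385]
[[[45.5 45.5 11. ]
  [48.5 37.5 15.4]
  [43.5 36.5 14.3]
  [50.5 49.5  8.2]
  [39.5 50.5  5.5]]]Traceback (most recent call last):
  File "stud.py", line 9, in <module>
    W=np.zeros((400,790,3),np.uint8); W[:390,:510]=z; W[:250,515:]=cv2.resize(i,None,fx=.43,fy=.43)[:250,:275]
                                                      ~^^^^^^^^^^^
ValueError: could not broadcast input array from shape (172,275,3) into shape (250,275,3)
```

```bash
python3 -c "
from h import *
i=cv2.imread('pics/w6.png')
z=cv2.resize(i[110:210,260:390],None,fx=6,fy=6,interpolation=cv2.INTER_CUBIC); z=cv2.convertScaleAbs(z,alpha=1.4)
for k in range(0,13): cv2.putText(z,str(260+10*k),(60*k,10),0,.35,(0,0,255),1); cv2.line(z,(60*k,12),(60*k,18),(0,0,255),1)
for k in range(0,10): cv2.putText(z,str(110+10*k),(0,60*k+4),0,.35,(0,0,255),1)
cv2.imwrite('pics/w6z.png',z)"
```

```text
(no output)
```

View pics/w6z.png

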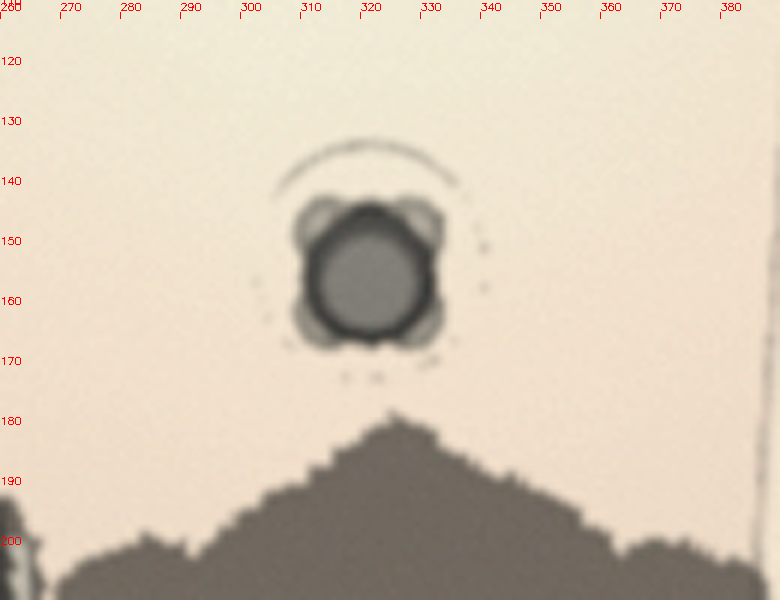

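The disc on top of the stud is centred at (321.3,156.9). That gives (0.597, 0.248), which agrees with the pivot found from the two fin grips. I'll align the cap over it.

```bash
python3 -c "
from h import *
go(.597,.2473,.15,1.268)"
```

```text
delta [ 0.0284 -0.0009  0.1458] [0.001 0.    0.002] t 10.75
```

```bash
python3 nudge.py '[[0.03,0.0284,-0.0009,0.04,0,0,0],[0.03,0.0284,-0.0009,0.09,0,0,0],[0.03,0.0284,-0.0009,0.13,0,0,0],[0.03,0.0284,-0.0009,0.145,0,0,0],[0.03,0.0284,-0.0009,0.145,0,0,0]]' 80; python3 -c "
from h import *
go(.597,.2473,.13,1.268)"
```

```text
clock: 11.38
position: [0.5969, 0.2479, 0.1504]
tool_rot: [-3.141, 0.0, 1.27]
force: [0.2, -0.7, 0.1]
grip_width: 0.042
finger_force: 82.6
delta [-0.0006  0.0002  0.0204] [-0.     0.     0.002] t 11.38
```

```bash
python3 nudge.py '[[0.03,-0.0005,0,0.008,0,0,0],[0.03,-0.0005,0,0.016,0,0,0],[0.03,-0.0005,0,0.02,0,0,0],[0.03,-0.0005,0,0.02,0,0,0]]' 80
```

```text
clock: 11.88
position: [0.5965, 0.2481, 0.1299]
tool_rot: [-3.141, 0.0, 1.271]
force: [0.0, -0.1, -1.0]
grip_width: 0.0419
finger_force: 82.6
```

The cap's mouth is over the stud with no contact force. Now I'll press.

```bash
python3 nudge.py '[[0.03,0,0,0.003,0,0,0],[0.03,0,0,0.005,0,0,0],[0.03,0,0,0.007,0,0,0],[0.03,0,0,0.007,0,0,0]]' 80; python3 nudge.py '[[0.03,0,0,0.002,0,0,0],[0.03,0,0,0.004,0,0,0],[0.03,0,0,0.006,0,0,0],[0.03,0,0,0.007,0,0,0],[0.03,0,0,0.007,0,0,0]]' 80
```

```text
clock: 12.38
position: [0.597, 0.2478, 0.1233]
tool_rot: [3.141, -0.0, 1.271]
force: [0.9, -1.8, 2.2]
grip_width: 0.0422
finger_force: 82.8
clock: 13.0
position: [0.5964, 0.248, 0.1159]
tool_rot: [-3.141, 0.0, 1.271]
force: [1.5, -3.9, -0.9]
grip_width: 0.0419
finger_force: 82.6
```

```bash
python3 nudge.py '[[0.03,0,0,0.001,0,0,0],[0.03,0,0,0.001,0,0,0]]' 80;  python3 nudge.py '[[0.03,0,0,0.001,0,0,0],[0.03,0,0,0.001,0,0,0],[0.03,0,0,0.001,0,0,0]]' 80
```

```text
clock: 13.25
position: [0.5965, 0.248, 0.115]
tool_rot: [-3.142, -0.0, 1.271]
force: [1.6, -2.7, -1.7]
grip_width: 0.0422
finger_force: 82.6
clock: 13.62
position: [0.5966, 0.2481, 0.1148]
tool_rot: [3.141, -0.0, 1.271]
force: [-1.5, -4.4, 11.5]
grip_width: 0.0422
finger_force: 84.1
```

```bash
python3 nudge.py '[[0.03,0,0,0,0,0,0],[0.03,0,0,0,0,0,0],[0.03,0,0,0,0,0,0],[0.03,0,0,0,0,0,0]]' 80
```

```text
clock: 14.12
position: [0.5966, 0.2481, 0.1148]
tool_rot: [3.141, -0.0, 1.271]
force: [-4.0, -4.7, 11.2]
grip_width: 0.0421
finger_force: 84.1
```

```bash
python3 -c "
from workcell import bot
print(bot.job_done())"
```

```text
the job is handed in; nothing more can be done
None
```

The turnbutton is turned to its stop and the cap is snapped onto the spout, held down with a steady push of about 11 N; I handed the job in at about 14 s, and no verdict came back.

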